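# Change the bench vise over from the drawplate to the offset stake

### The job

Change the vise over from wire drawing to hammering: take the drawplate out from between the open jaws and stand it on its long edge, right down in the empty middle slot of the wooden rack. Then lift the offset stake out of its board by its balance point and finish holding it still and level over the vise, its arm in line with the jaws and about the lowest centimetre of its tang between them, clear of the vise all round, so that I can wind the jaws shut on it: do not put it down or let go. Do not drop either piece on the bench, and leave everything else where it is.

Things in the scene. Friction and masses are not known exactly. Their poses are not given: they have to be found in the camera images.
- vise_jaw (a point): Blue cast bench vise, fixed; place and yaw vary. Middle of the top edge of the fixed jaw's face, 120 mm above the bench. x: level along the screw, towards the moving jaw and winding handle; y: along the jaws; z up. Jaws 75 mm wide, 28 mm deep down to the flat steel slide (36 mm wide, top 92 mm above the bench). Nothing of the vise is higher than the jaws; it spans x -105 to +115 mm, y +-75 mm.
- vise_jaw_moving (a point): Middle of the top edge of the moving jaw's face, same axes; the moving jaw stands 28 to 40 mm in +x from the fixed one and stays where it is (stiff screw).
- drawplate_mid (a point): Centre of the drawplate: dark steel plate with rows of small holes, 150 mm long (its y), 9 mm thick (its x), 50 mm high (its z), about 0.5 kg. At the start it stands free on its long edge on the vise's slide, between the jaws and about parallel to them, its top 22 mm above the jaws.
- rack_slot (a point): Wooden plate rack, fixed to the bench, 130 mm (x) by 140 mm (y), 32 mm high, on the left or right of the vise, yaw varies. Three straight slots along y, open at both ends, 14 mm wide and 24 mm deep, 42 mm apart along x; the middle one is empty. This point is the centre of the middle slot's floor, 8 mm above the bench; z up.
- stored_plate_a_mid (a point): Centre of a smaller drawplate, 130 x 8 x 42 mm high, stored in one outer slot of the rack (-x side). To be left alone.
- stored_plate_b_mid (a point): Centre of a smaller drawplate, 140 x 7 x 38 mm high, stored in the other outer slot (+x side). To be left alone.
- stake_arm (a point): Offset stake, steel, 0.7 to 1 kg. Middle of its level arm, a 15 mm square bar 165 mm long along its y; z up. At the +y end a heavy domed head, an upright 40 mm drum, its axis 100 mm from here, from 29 mm below to 22 mm above. 75 mm off in -y the tang hangs down. The whole balances 37 mm from here in +y (towards the head). At the start it stands in the stake board, arm's underside 22 mm clear of it.
- stake_tang (a point): Lower end of the stake's tang, on its axis, same axes as the stake. The tang is 13 mm square (10 mm at the lowest 6 mm), 40 mm long up to a 24 mm square collar; this point is 69.5 mm below the arm's middle line.
- stake_board: Dark wooden stake board, fixed to the bench, 110 mm (x) by 290 mm (y), 45 mm high, on the other side of the vise from the rack, yaw varies; origin at the centre of its underside, z up. The offset stake's arm lies along its y, the tang 85 mm from the centre on the -y side, in a hole 18 mm square.
- small_stake_mid (a point): Centre of the visible part of a small straight mushroom stake, 30 mm wide and 46 mm high above the board, standing in the board near the offset stake's tang. To be left alone.
- spool_brass_mid (a point): Centre of a wire spool, 52 mm wide, 45 mm high. Bystander.
- spool_steel_mid (a point): Centre of a wire spool, 64 mm wide, 38 mm high. Bystander.
- pliers_mid (a point): Middle of a pair of pliers lying flat, about 150 mm long, 14 mm high. Bystander.
- cutters_mid (a point): Middle of a pair of cutters lying flat, about 125 mm long, 14 mm high. Bystander.
- phone_mid (a point): Centre of a phone lying flat, 74 x 150 x 8 mm. Bystander.
- hammer_grip (a point): Handle of a hammer lying flat, 240 mm long. Bystander.
Things that resemble listed ones, but are neither listed nor needed, are in the scene too. What is shaped like the part that bears drawplate_mid but blue, orange or turquoise is not meant.

How it is judged:
By the outcome, as a careful person would: the job done as asked, in the order asked, and still so for the second after the job is handed in, while the arm keeps its last pose, push and grip.
It also fails if it takes over 61 s, if anything falls off the work surface, if the arm or the gripper's body presses on something with over 40 N, if the wrist force passes 120 N, or if a joint passes its speed limit or range.

### The arm

A 6-joint arm with a two-finger parallel gripper is mounted at the origin on the work surface. World frame = base frame: x ahead of the robot, y to its left, z up, the work surface at z = 0. Lengths are in m, angles in rad, forces in N, time in s.
With the tool pointing down it reaches from about 0.275 to 0.725 m from the base axis. Payload 15.9 kg.
Tool frame: the origin (TCP) lies at the very end of the fingers, on their centre line; the grasp point (between the pads) lies 19 mm behind it; z points along the fingers, y is the line along which they close (so a half turn about z gives the same grasp; the last joint's range is limited). The gripper opens to 85 mm and grips with 20 to 120 N. Pads are 22 mm wide; open, the fingers measure 114 mm over their backs; the gripper's body (76 mm by 85 mm) begins 54 mm behind the grasp point. The pads swing forward as they close: fully open they stand 13 mm farther back than shut.
Start: joints at [-1.159, 0.213, -0.034, 1.323, 0, 1.571], TCP at [0.2, -0.458, 0.231] pointing down, gripper open.
Joint ranges: [-2.98, 2.98], [-0.74, 1.72], [-1.14, 1.35], [-2.1, 2.04], [-1.57, 1.44], [-3.14, 3.14]. Speed limits (rad/s): [1.89, 1.89, 2.39, 2.57, 3.14, 3.14].

### API

Orientations are given as a unit quaternion [w, x, y, z].
In Python, from plant import bot gives the robot as it stands.
- The arm moves only by the shell command python3 -m pendant 'ROWS' [FORCE]. ROWS is JSON, a list that holds one entry, the list of rows, each a list of 7 numbers: the shift along the tool's x, y, z scaled (see below), then the turn, a rotation vector about the tool's x, y, z scaled (see below), then the gripper command: -1 is shut, 1 is fully open, values between are in proportion. In form: [[[dx, dy, dz, ax, ay, az, hand], ...]]. A call has 1 to 12 rows; each row is the pose to reach, as a shift and turn from the pose commanded when the call began, along the tool's axes at that moment; what a row does not reach only later rows make up. The controller multiplies each number of a shift by 0.1 m and each number of a turn by 45 degrees. A row lasts 1/12 s, in which the tool goes at most 41.7 mm and 7.16 degrees, less where a joint would pass 70% of its speed; a pose out of reach is approached as far as the arm can. A call with a number of a shift or a turn outside -1 to 1 is refused whole. A call with a gripper value outside its range is refused whole. The fingers move at their own pace and stop on an object; FORCE is the grip in N (left out, the last holds). Time passes only in rows, so rows that repeat a pose let the fingers close. It gives the time, the measured TCP pose, the force, the opening and the grip force at its end, in the units of the state.
- bot.read_state(): the state, without advancing time (a new reading comes with each control period).
- bot.capture(name): name is "side" or "top"; returns the picture (480x640x3 uint8, red, green, blue); there is no depth.
- bot.camera_params(name): a dict with "fx", "fy", "cx", "cy" (pixels), "D" ([k1, k2, p1, p2, k3] as OpenCV has them; the pictures are not rectified), "R" (3x3) and "t" (3): a world point X has camera coordinates R X + t. Camera axes: x right, y down, z forward; pixel columns grow to the right and rows downward; lengths in m; the calibration is good to about 2 mm. A picture is of the moment at which its call begins. camera_params takes no time and is no camera call.
- bot.job_done(): hands the job in; it is judged then, once.
The state is a dict: "time": time; "q": joint angles; "joint_velocities": joint speeds; "joint_efforts": joint torques, N m; "eef_pos": TCP position; "orientation": TCP orientation; "contact_force": force on the tool from outside, world axes, zero at the start; "wrist_torque": the same for the moment, N m; "width": finger opening in m; "finger_force": force on a finger pad.
Only numpy, scipy, OpenCV 4.12 (cv2) and the standard library are available. Lean on these libraries where they do the work, as an engineer would, in place of code of your own. Each camera call takes 0.05 s, during which the arm holds its last target. There are 200 camera calls.

## Working session

There is one attempt and no reset: what is moved stays moved. The work goes in short steps, Python scripts to look and compute and a shell command to move; the robot and the scene stay as the last step left them, time stands still between calls to the robot, and variables do not carry over. Pictures are saved under pics/ and viewed, at most 10 in all, crops included, and the job is handed in when it is done.

```bash
ls; mkdir -p pics
python3 - <<'E'
from plant import bot
import cv2,json
for n in("top","side"):
    im=bot.capture(n); cv2.imwrite(f"pics/{n}0.png",im[:,:,::-1])
    p=bot.camera_params(n); print(n,{k:(v.tolist() if hasattr(v,'tolist') else v) for k,v in p.items()})
print(bot.read_state())
E
```

```text
pics
top {'fx': 439.19321068457464, 'fy': 439.19321068457464, 'cx': 324.6403615429273, 'cy': 235.99320362140847, 'D': [-0.07734748500889849, 0.0, 0.0, 0.0, 0.0], 'R': [[-0.01450372038365012, -0.9998385771577383, -0.010604797132550622], [-0.9975780176695797, 0.015190870424516358, -0.06787736086633045], [0.068027500008933, 0.009594638238892509, -0.9976373099276106]], 't': [-0.007307002167829789, 0.5247397506882248, 0.9907295208404377]}
side {'fx': 527.0929830109117, 'fy': 527.0929830109117, 'cx': 325.7688481546282, 'cy': 234.46500852563042, 'D': [-0.13370519611924137, 0.0, 0.0, 0.0, 0.0], 'R': [[-0.8195634489530171, -0.5728259419403685, -0.01364526952334376], [-0.276129048765091, 0.4157105871827478, -0.8665664753106138], [0.5020642404795637, -0.7064383539590021, -0.4988750850537379]], 't': [0.401537046838322, 0.2581191794732567, 0.8894991857876741]}
{'time': 0.1, 'q': array([-1.15898269e+00,  2.13297527e-01, -3.49868510e-02,  1.32348288e+00,
       -1.10785639e-05,  1.57077742e+00]), 'joint_velocities': array([ 0.00104354, -0.0012229 ,  0.00223498,  0.00037014,  0.00130863,
       -0.00074498]), 'joint_efforts': array([ 1.61844706e-03, -6.87247753e+01,  4.87804198e+01,  1.22804398e-02,
       -2.23637659e-05, -5.52179827e-06]), 'eef_pos': array([ 0.20001361, -0.45792673,  0.23087412]), 'orientation': array([-4.74079152e-04,  9.78873935e-01,  2.04464138e-01, -1.04673627e-04]), 'contact_force': array([ 0.94846285,  0.15181268, -0.02768004]), 'wrist_torque': array([ 0.02880961, -0.02958761,  0.01582437]), 'finger_force': 0.0, 'width': 0.0853048345025145}
```

View pics/top0.png

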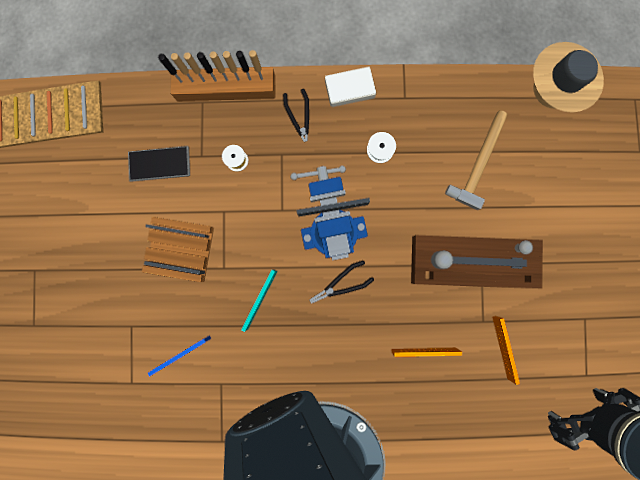

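View pics/side0.png

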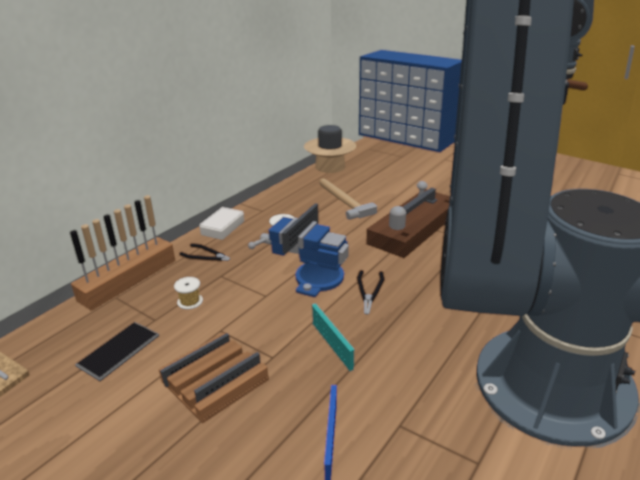

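The top view shows the rack at (178,250), the drawplate from (298,213) to (369,201) in the vise, and the stake board at (477,262) with its head at (444,260). I'll enlarge these areas.

Run:
```python
import cv2,numpy as np
a=cv2.imread("pics/top0.png");b=cv2.imread("pics/side0.png")
def c(im,x,y,w,h,W,H):
    return cv2.resize(im[y:y+h,x:x+w],(W,H),interpolation=cv2.INTER_CUBIC)
# each 400x300
m=np.vstack([np.hstack([c(a,280,160,100,75+0,400,300),c(a,135,205,100,75,400,300)]),
 np.hstack([c(a,405,210,144,108,400,300),c(b,230,190,240,180,400,300)])])
cv2.imwrite("pics/m0.png",m)
```

```text
(no output)
```

View pics/m0.png

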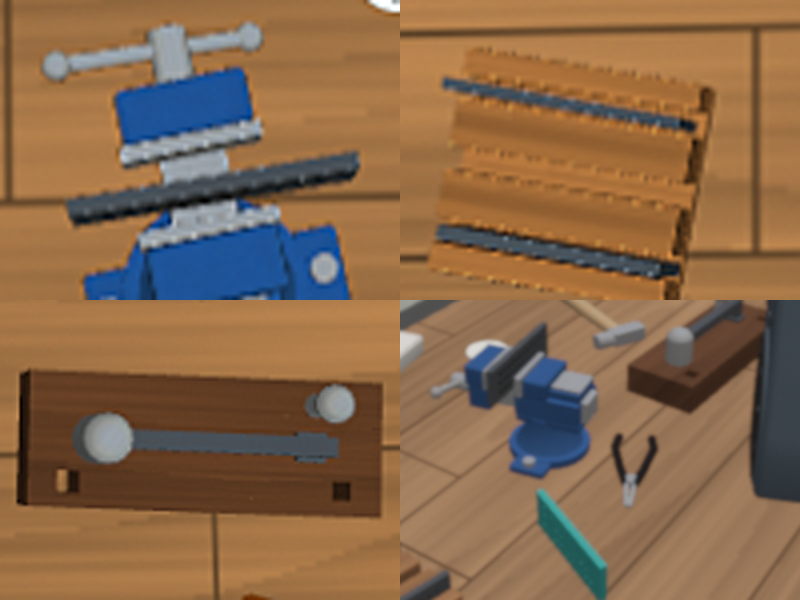

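The enlargement shows the steel jaw strips either side of the plate, with the jaws and plate tilted about 10°. The middle rack slot is empty, and the stake's head points left (+y) with its tang at the right. Next I'll measure these with masks.

```bash
cat > h.py <<'E'
import cv2,numpy as np
from plant import bot
from scipy.spatial.transform import Rotation as Ro
P={n:bot.camera_params(n) for n in("top","side")}
def KD(n):
    p=P[n]; return np.array([[p["fx"],0,p["cx"]],[0,p["fy"],p["cy"]],[0,0,1]]),np.array(p["D"],float)
def ray(n,px):
    K,D=KD(n); u=cv2.undistortPoints(np.array(px,float).reshape(-1,1,2),K,D)[:,0]
    R=np.array(P[n]["R"]);t=np.array(P[n]["t"])
    return -R.T@t,np.c_[u,np.ones(len(u))]@R
def cast(n,px,z):
    c,d=ray(n,px); return c+d*((z-c[2])/d[:,2])[:,None]
def proj(n,X):
    K,D=KD(n); return cv2.projectPoints(np.array(X,float).reshape(-1,1,3),cv2.Rodrigues(np.array(P[n]["R"]))[0],np.array(P[n]["t"],float),K,D)[0][:,0]
def comps(mask,x0,y0,x1,y1,amin=20):
    m=np.zeros_like(mask);m[y0:y1,x0:x1]=mask[y0:y1,x0:x1]
    n,l,s,_=cv2.connectedComponentsWithStats(m.astype(np.uint8),connectivity=8)
    return [np.argwhere(l==i)[:,::-1] for i in range(1,n) if s[i,4]>=amin]
def rect(n,pts,z):
    "min area rect of pixels cast onto plane z: centre, long len, short len, angle of long side (deg, world)"
    w=cast(n,pts,z)[:,:2]*1000; (c,(a,b),an)=cv2.minAreaRect(w.astype(np.float32))
    if b>a:a,b,an=b,a,an+90
    return np.round(c,1),round(a,1),round(b,1),round((an+90)%180-90,1)
def line(n,pts,z):
    w=cast(n,pts,z)[:,:2]*1000; m=w.mean(0); v=np.linalg.svd(w-m,full_matrices=False)[2][0]
    s=(w-m)@v; return np.round(m,1),np.round(m+v*(s.max()+s.min())/2,1),round(s.max()-s.min(),1),round((np.degrees(np.arctan2(v[1],v[0]))+90)%180-90,1)
def go(xyz,yaw):
    "rows numbers from the measured pose to TCP xyz (m), pointing down, tool y axis at yaw deg"
    s=bot.read_state();q=s["orientation"];R0=Ro.from_quat([q[1],q[2],q[3],q[0]])
    y=np.radians(yaw);Y=np.array([np.cos(y),np.sin(y),0]);Z=np.array([0,0,-1.]);R1=Ro.from_matrix(np.c_[np.cross(Y,Z),Y,Z])
    d=R0.inv().apply(np.array(xyz)-s["eef_pos"])/.1; r=np.degrees((R0.inv()*R1).as_rotvec())/45
    print("shift",np.round(d,3),"turn",np.round(r,3))
E
python3 - <<'E'
from h import *
im=cv2.imread("pics/top0.png");hsv=cv2.cvtColor(im,cv2.COLOR_BGR2HSV);H,S,V=cv2.split(hsv)
def show(t,mask,box,z,amin=20):
    for c in comps(mask,*box,amin): print(t,len(c),c.min(0),c.max(0),rect("top",c,z),line("top",c,z))
show("plate",(V<95)&(S<110),(285,190,380,225),.142)
show("jaw",(V>115)&(S<60),(300,175,365,226),.12)
show("stored",(V<110)&(S<120),(135,205,225,290),.048)
show("stake",(S<70)&(V>50),(405,230,550,295),.082)
show("board",(V<110)&(S>100),(400,225,555,295),.045,200)
bl=(H>100)&(H<125)&(S>150); show("blue",bl,(295,170,375,270),.12,30)
E
```

```text
plate 40 [311 194] [344 201] (array([593.9, -23.3]), 68.4, 2.2, -79.0) (array([593.9, -23.7]), array([593.8, -23.3]), np.float64(68.4), np.float64(-79.0))
plate 437 [296 198] [369 215] (array([573.9, -33.7]), 148.7, 15.4, -81.4) (array([574.8, -34.2]), array([574.7, -33.6]), np.float64(148.7), np.float64(-81.4))
jaw 22 [300 175] [313 177] (array([643.6,  20. ]), 27.2, 4.2, 89.0) (array([644.9,  22.9]), array([645.1,  20. ]), np.float64(27.4), np.float64(-86.7))
jaw 47 [319 175] [327 180] (array([639.9, -14.4]), 16.7, 10.6, 89.0) (array([640.6, -13.9]), array([640.7, -14.3]), np.float64(18.2), np.float64(-81.5))
jaw 149 [310 190] [345 200] (array([603.3, -22.8]), 74.6, 8.8, -79.1) (array([603.1, -22. ]), array([603.3, -22.8]), np.float64(74.6), np.float64(-79.1))
jaw 97 [320 197] [336 205] (array([589.5, -24.5]), 33.8, 12.3, -79.5) (array([589.8, -24.5]), array([589.8, -24.4]), np.float64(33.8), np.float64(-81.0))
jaw 204 [314 210] [349 221] (array([561.9, -30.5]), 73.9, 16.3, -79.5) (array([560.3, -30.7]), array([560.4, -30.8]), np.float64(73.9), np.float64(-79.6))
stored 164 [146 22
[... 401 characters left out ...]
y([ 489.3, -447.1]), np.float64(39.3), np.float64(-84.0))
stake 890 [431 250] [526 268] (array([ 465.3, -347.4]), 208.3, 38.7, 88.9) (array([ 462.2, -334.5]), array([ 461.5, -347.3]), np.float64(208.5), np.float64(86.7))
board 5186 [400 235] [554 294] (array([ 451.4, -357.6]), 350.9, 126.6, 87.0) (array([ 458.7, -352.3]), array([ 458.3, -358.1]), np.float64(350.5), np.float64(85.8))
blue 414 [309 177] [342 195] (array([621.9, -19.4]), 67.5, 26.7, -78.9) (array([621.8, -19.4]), array([621.8, -19.4]), np.float64(67.5), np.float64(-78.9))
blue 1334 [301 216] [366 257] (array([516.8, -36.4]), 131.8, 78.1, -79.9) (array([525.3, -34.2]), array([525.5, -35. ]), np.float64(131.8), np.float64(-78.3))
```

Run:
```python
from h import *
im=cv2.imread("pics/top0.png");hsv=cv2.cvtColor(im,cv2.COLOR_BGR2HSV);H,S,V=cv2.split(hsv)
# rack: rectified on z=.032; u = along n (world -10.4deg), v= along slot
th=np.radians(-10.4);n=np.array([np.cos(th),np.sin(th)]);v=np.array([-n[1],n[0]]);c0=np.array([.498,.3214])
us=np.arange(-.08,.08,.0005);vs=np.arange(-.09,.09,.0005)
X=np.array([[*(c0+u*n+w*v),.032] for u in us[::-1] for w in vs[::-1]])
p=proj("top",X).astype(np.float32).reshape(len(us),len(vs),2)
r=cv2.remap(im,p[...,0],p[...,1],cv2.INTER_CUBIC)
g=cv2.cvtColor(r,cv2.COLOR_BGR2GRAY).astype(float)
for a,b in((60,160),(160,300)):
    pr=g[:,a:b].mean(1); print([f"{us[::-1][i]*1000:.0f}:{pr[i]:.0f}" for i in range(0,len(us),3)])
side=cv2.imread("pics/side0.png")[325:425,150:280]
cv2.imwrite("pics/rack.png",np.hstack([cv2.resize(r,(400,356)),cv2.resize(side,(400,356),interpolation=cv2.INTER_CUBIC)]))
# stake
m=(S<70)&(V>50)
st=[c for c in comps(m,405,230,550,295) if len(c)>600][0]
arm=st[(st[:,0]>457)&(st[:,0]<505)]; print("arm",line("top",arm,.082),rect("top",arm,.082))
hd=st[st[:,0]<455]; print("head",rect("top",hd,.0965),cv2.minEnclosingCircle(hd.astype(np.float32)), len(hd))
br=(V>175)&m; 
for c in comps(br,405,230,460,295): print("bright",len(c),c.min(0),c.max(0),cast("top",[c.mean(0)],.0965))
for c in comps((H<20)&(S>80)&(V<95),395,225,560,300,300): print("board",len(c),cv2.minAreaRect(c.astype(np.float32)),rect("top",c,.045))
```

```text
['80:107', '78:110', '77:118', '75:128', '74:135', '72:139', '71:141', '69:141', '68:139', '66:129', '65:118', '63:117', '62:121', '60:124', '59:126', '57:125', '56:125', '54:128', '53:129', '51:124', '50:113', '48:105', '47:106', '45:96', '44:80', '42:76', '41:75', '39:82', '38:97', '36:116', '35:126', '33:125', '32:121', '30:117', '29:114', '27:110', '26:106', '24:104', '23:103', '21:104', '20:107', '18:112', '17:117', '15:120', '14:122', '12:121', '11:120', '9:116', '8:118', '6:127', '5:132', '3:131', '2:126', '0:124', '-1:127', '-3:129', '-4:117', '-6:109', '-7:116', '-9:120', '-10:121', '-12:118', '-13:114', '-15:110', '-16:106', '-18:104', '-19:103', '-21:104', '-22:106', '-24:111', '-25:117', '-27:120', '-28:122', '-30:121', '-31:122', '-33:126', '-34:117', '-36:77', '-37:46', '-39:63', '-40:82', '-42:82', '-43:80', '-45:81', '-46:65', '-48:68', '-49:109', '-51:126', '-52:124', '-54:126', '-55:126', '-57:124', '-58:124', '-60:126', '-61:131', '-63:130', '-64:115', '-66:113', '-67:122', '-69:122', '-70:122', '-72:123', '-74:124', '-75:123', '-76:120', '-78:118', '-80:116']
['80
[... 789 characters left out ...]
, '-39:66', '-40:81', '-42:79', '-43:80', '-45:79', '-46:61', '-48:79', '-49:117', '-51:124', '-52:122', '-54:120', '-55:119', '-57:120', '-58:123', '-60:127', '-61:132', '-63:127', '-64:115', '-66:115', '-67:116', '-69:115', '-70:115', '-72:115', '-74:116', '-75:117', '-76:118', '-78:120', '-80:122']
arm (array([ 461.6, -352.3]), array([ 461.6, -352.1]), np.float64(101.2), np.float64(86.4)) (array([ 461.6, -352.1]), 101.2, 15.4, 86.4)
head (array([ 466.7, -264.5]), 49.2, 38.1, 89.0) ((442.60870361328125, 260.0), 11.779812812805176) 345
board 1713 ((476.4896240234375, 261.7386779785156), (131.0935516357422, 48.08500671386719), 2.4895529747009277) (array([ 459.6, -355.7]), 296.9, 107.2, 86.5)
```

View pics/rack.png

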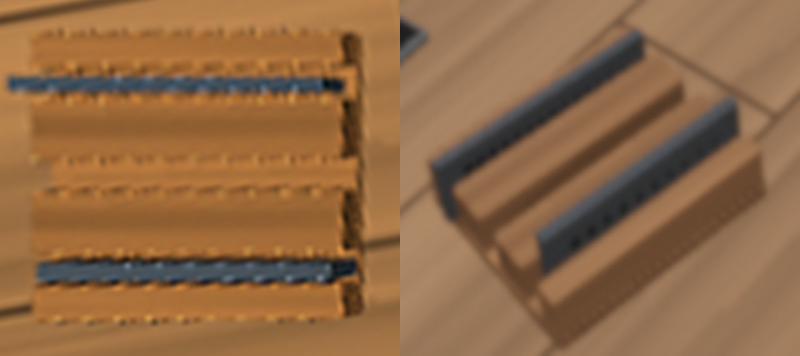

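The middle slot is the light band between rows 160 and 190 of the rectified crop, and the rack top's ends are at columns 32 and 342. That puts the slot centre near (0.500, 0.327) with its line at 79.6°. The side crop confirms the slot is empty.

Run:
```python
from h import *
print("head", cast("top",[[443.5,259.6]],.093)*1000)
go([.5775,-.0333,.231],8.6)
go([.5775,-.0333,.231],-66.4)
```

```text
head [[ 465.36356614 -267.47660528   93.        ]]
shift [ 5.159e+00 -2.380e+00  1.000e-03] turn [-1.000e-03 -1.000e-03 -1.667e+00]
shift [ 5.159e+00 -2.380e+00  1.000e-03] turn [-0.001  0.    -0.   ]
```

```bash
python3 -m pendant '[[[0.3,-0.14,0,0,0,0,1],[0.6,-0.28,0,0,0,0,1],[0.86,-0.397,0,0,0,0,1]]]' 60
python3 -m pendant '[[[0.3,-0.14,0,0,0,0,1],[0.6,-0.28,0,0,0,0,1],[0.86,-0.397,0,0,0,0,1]]]'
python3 -m pendant '[[[0.3,-0.14,0,0,0,0,1],[0.6,-0.28,0,0,0,0,1],[0.86,-0.397,0,0,0,0,1]]]'
python3 -m pendant '[[[0.3,-0.14,0,0,0,0,1],[0.6,-0.28,0,0,0,0,1],[0.86,-0.397,0,0,0,0,1]]]'
python3 -m pendant '[[[0.3,-0.14,0,0,0,0,1],[0.6,-0.28,0,0,0,0,1],[0.86,-0.397,0,0,0,0,1]]]'
python3 -m pendant '[[[0,0,0,0,0,-0.14,1],[0,0,0,0,0,-0.28,1],[0,0,0,0,0,-0.42,1],[0,0,0,0,0,-0.56,1],[0,0,0,0,0,-0.7,1],[0,0,0,0,0,-0.83,1],[0,0,0,0,0,-0.83,1]]]'
python3 -m pendant '[[[0,0,0,0,0,-0.14,1],[0,0,0,0,0,-0.28,1],[0,0,0,0,0,-0.42,1],[0,0,0,0,0,-0.56,1],[0,0,0,0,0,-0.7,1],[0,0,0,0,0,-0.83,1],[0,0,0,0,0,-0.83,1]]]'
python3 -c "
from h import *
go([.5775,-.0333,.16],8.6)
cv2.imwrite('pics/t1.png',bot.capture('top')[:,:,::-1]);cv2.imwrite('pics/s1.png',bot.capture('side')[:,:,::-1])"
```

```text
time: 0.35
eef_pos: [0.2635, -0.3861, 0.231]
orientation: [-0.0, 0.979, 0.204, -0.0]
contact_force: [-0.1, 0.1, 0.6]
width: 0.0854
finger_force: 0.0
time: 0.6
eef_pos: [0.3267, -0.3149, 0.2312]
orientation: [-0.0, 0.979, 0.204, -0.0]
contact_force: [-0.0, -0.4, 1.0]
width: 0.0855
finger_force: 0.0
time: 0.85
eef_pos: [0.3898, -0.244, 0.2312]
orientation: [-0.0, 0.979, 0.205, -0.0]
contact_force: [1.2, 0.2, 0.6]
width: 0.0854
finger_force: 0.0
time: 1.1
eef_pos: [0.4527, -0.1732, 0.2311]
orientation: [-0.0, 0.979, 0.205, -0.0]
contact_force: [-0.4, -1.0, 0.7]
width: 0.0855
finger_force: 0.0
time: 1.35
eef_pos: [0.5156, -0.1023, 0.231]
orientation: [-0.0, 0.979, 0.205, -0.0]
contact_force: [1.4, 0.3, -0.3]
width: 0.0852
finger_force: 0.0
time: 1.93
eef_pos: [0.5145, -0.1041, 0.231]
orientation: [-0.0, 0.861, 0.509, -0.0]
contact_force: [0.6, -0.3, -0.0]
width: 0.0854
finger_force: 0.0
time: 2.52
eef_pos: [0.5146, -0.1042, 0.2311]
orientation: [-0.0, 0.654, 0.757, -0.0]
contact_force: [-1.2, 0.0, -0.1]
width: 0.0852
finger_force: 0.0
shift [0.609 0.726 0.711] turn [-0.001 -0.    -0.005]
```

```bash
python3 -m pendant '[[[0.3,0.36,0,0,0,-0.005,1],[0.609,0.726,0,0,0,-0.005,1],[0.609,0.726,0.3,0,0,-0.005,1],[0.609,0.726,0.6,0,0,-0.005,1],[0.609,0.726,0.71,0,0,-0.005,1],[0.609,0.726,0.71,0,0,-0.005,1],[0.609,0.726,0.71,0,0,-0.005,1]]]'
python3 -c "
from h import *
go([.5775,-.0333,.123],8.6)
a=bot.capture('top')[:,:,::-1];b=bot.capture('side')[:,:,::-1]
cv2.imwrite('pics/ts1.png',np.hstack([cv2.resize(a[140:290,260:410],(400,400),interpolation=2),cv2.resize(b[150:300,230:380],(400,400),interpolation=2)]))"
```

```text
time: 3.2
eef_pos: [0.5775, -0.0334, 0.1603]
orientation: [-0.0, 0.654, 0.757, -0.0]
contact_force: [-0.1, 0.8, 0.9]
width: 0.0854
finger_force: 0.0
shift [0.001 0.001 0.373] turn [-0.001 -0.    -0.006]
```

View pics/ts1.png

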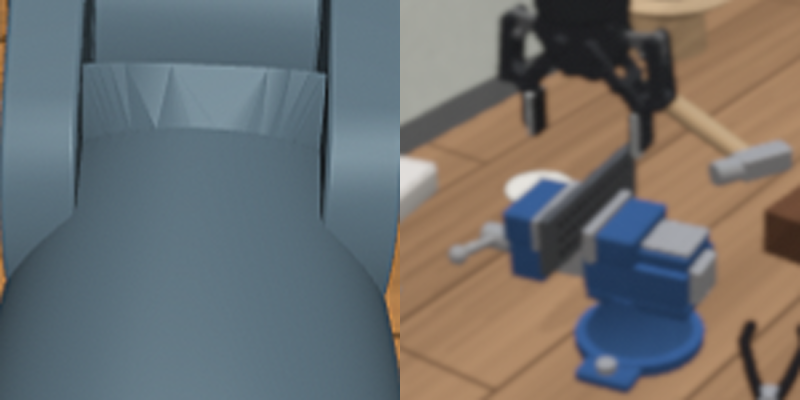

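The side view shows both fingers straddling the plate's middle, with tips at crop (535,130) and (640,148). I'll lower and close.

```bash
python3 -m pendant '[[[0,0,0.15,0,0,0,1],[0,0,0.3,0,0,0,1],[0,0,0.37,0,0,0,1],[0,0,0.37,0,0,0,0.5],[0,0,0.37,0,0,0,0],[0,0,0.37,0,0,0,-0.3],[0,0,0.37,0,0,0,-0.5],[0,0,0.37,0,0,0,-0.6],[0,0,0.37,0,0,0,-0.7],[0,0,0.37,0,0,0,-0.8],[0,0,0.37,0,0,0,-0.9],[0,0,0.37,0,0,0,-1]]]' 70
python3 -m pendant '[[[0,0,0,0,0,0,-1],[0,0,0,0,0,0,-1],[0,0,0,0,0,0,-1],[0,0,0,0,0,0,-1],[0,0,0,0,0,0,-1],[0,0,0,0,0,0,-1]]]'
```

```text
time: 4.3
eef_pos: [0.5783, -0.0334, 0.1238]
orientation: [0.0, 0.653, 0.758, 0.0]
contact_force: [1.2, 0.9, 5.0]
width: 0.0072
finger_force: 69.5
time: 4.8
eef_pos: [0.5783, -0.0334, 0.1238]
orientation: [0.0, 0.653, 0.758, 0.0]
contact_force: [1.5, -0.6, 5.5]
width: 0.007
finger_force: 69.5
```

```bash
python3 -m pendant '[[[0,0,-0.1,0,0,0,-1],[0,0,-0.25,0,0,0,-1],[0,0,-0.4,0,0,0,-1],[0,0,-0.6,0,0,0,-1],[0,0,-0.8,0,0,0,-1],[0,0,-0.9,0,0,0,-1],[0,0,-0.9,0,0,0,-1],[0,0,-0.9,0,0,0,-1]]]'
python3 -c "
from h import *
go([.5002,.3269,.2138],-10.4);go([.5002,.3269,.2138],8.6)
b=bot.capture('side')[:,:,::-1]
cv2.imwrite('pics/s2.png',cv2.resize(b[100:340,200:520],(800,600),interpolation=2))"
```

```text
time: 5.47
eef_pos: [0.5777, -0.0334, 0.2129]
orientation: [-0.0, 0.653, 0.758, -0.0]
contact_force: [-0.2, 1.1, -6.8]
width: 0.0069
finger_force: 68.8
shift [ 3.678 -0.233 -0.009] turn [-0.   -0.    0.42]
shift [ 3.678 -0.233 -0.009] turn [-0.    -0.    -0.002]
```

View pics/s2.png

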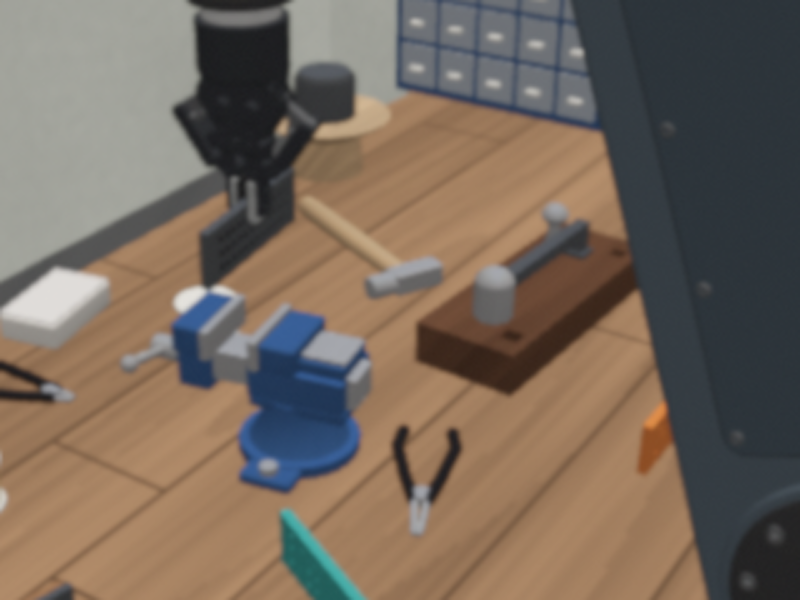

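The plate is off the vise and looks level, held near its middle (fingers at (245,205) in the crop). I'll carry it over the rack.

```bash
python3 -m pendant '[[[0.2,-0.01,0,0,0,0,-1],[0.45,-0.03,0,0,0,0,-1],[0.7,-0.045,0,0,0,0,-1],[0.92,-0.058,0,0,0,0,-1]]]'
python3 -m pendant '[[[0.25,-0.01,0,0,0,0,-1],[0.5,-0.03,0,0,0,0,-1],[0.7,-0.045,0,0,0,0,-1],[0.92,-0.058,0,0,0,0,-1]]]'
python3 -m pendant '[[[0.25,-0.01,0,0,0,0,-1],[0.5,-0.03,0,0,0,0,-1],[0.7,-0.045,0,0,0,0,-1],[0.92,-0.058,0,0,0,0,-1]]]'
python3 -m pendant '[[[0.2,-0.01,0,0,0,0.1,-1],[0.4,-0.03,0,0,0,0.2,-1],[0.6,-0.04,0,0,0,0.3,-1],[0.8,-0.05,0,0,0,0.4,-1],[0.92,-0.058,0,0,0,0.42,-1],[0.92,-0.058,0,0,0,0.42,-1],[0.92,-0.058,0,0,0,0.42,-1],[0.92,-0.058,0,0,0,0.42,-1]]]'
python3 -c "
from h import *
go([.5002,.3269,.12],-10.4)
a=bot.capture('top')[:,:,::-1];b=bot.capture('side')[:,:,::-1]
cv2.imwrite('pics/t3.png',a);cv2.imwrite('pics/s3.png',b)
cv2.imwrite('pics/ts3.png',np.hstack([cv2.resize(a[180:300,110:230],(400,400),interpolation=2),cv2.resize(b[210:430,120:300],(400,489),interpolation=2)[:400]]))"
```

```text
time: 5.85
eef_pos: [0.5573, 0.0578, 0.2118]
orientation: [-0.001, 0.653, 0.758, -0.001]
contact_force: [-0.0, -0.6, -4.9]
width: 0.0078
finger_force: 68.7
time: 6.18
eef_pos: [0.5379, 0.1476, 0.2118]
orientation: [-0.001, 0.653, 0.758, -0.001]
contact_force: [0.5, 0.2, -5.7]
width: 0.007
finger_force: 68.7
time: 6.52
eef_pos: [0.5186, 0.2376, 0.2117]
orientation: [-0.0, 0.653, 0.758, -0.001]
contact_force: [0.6, -1.3, -5.1]
width: 0.0073
finger_force: 68.7
time: 7.18
eef_pos: [0.5, 0.3264, 0.2124]
orientation: [0.0, 0.768, 0.64, -0.001]
contact_force: [0.9, 0.1, -6.4]
width: 0.0072
finger_force: 68.7
shift [0.006 0.002 0.924] turn [-0.001  0.002  0.001]
```

View pics/ts3.png

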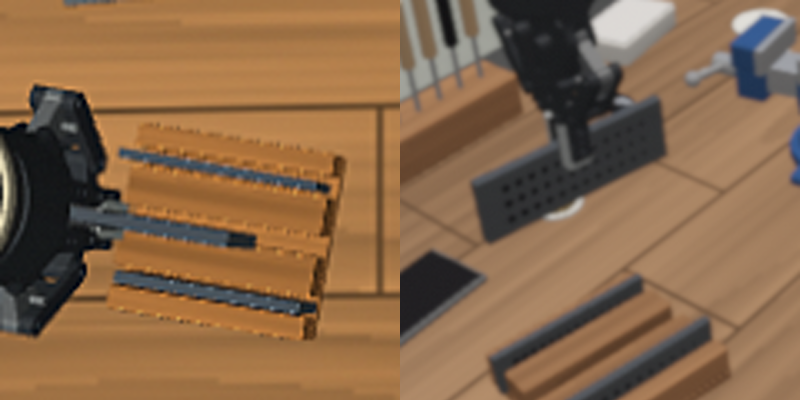

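Run:
```python
from h import *
im=cv2.imread("pics/t3.png");H,S,V=cv2.split(cv2.cvtColor(im,cv2.COLOR_BGR2HSV))
tcp=bot.read_state()["eef_pos"]*1000
th=np.radians(-10.4);n=np.array([np.cos(th),np.sin(th)]);v=np.array([-n[1],n[0]])
for c in comps((V<125)&(S<110),133,230,195,262,30):
    if c[:,0].max()>205: continue
    c=c[(c[:,0]>145)]
    w=cast("top",c,.2306)[:,:2]*1000-tcp[:2]; u,s=w@n,w@v
    k=np.polyfit(s,u,1); print(len(c),"u(s=0), slope deg",k[1],np.degrees(np.arctan(k[0])),"u range",u.min(),u.max(),"s",s.min(),s.max())
px=[[120+(x-400)/2.222,210+y/2.222] for x,y in((473,182),(662,97),(487,243),(665,157))]
c,d=ray("side",px); n3=np.array([*n,0]); p0=tcp/1000-n3*.0045
t=((p0-c)@n3)/(d@n3); X=c+d*t[:,None]
print(np.c_[(X[:,:2]*1000-tcp[:2])@v,X[:,2]*1000-tcp[2]].round(1))
```

```text
207 u(s=0), slope deg 0.19545589920445278 0.6054175810402916 u range -10.108233135539757 9.779985366412731 s -91.135207906258 -12.797142138625503
75 u(s=0), slope deg 33.25365364918017 -2.003823330203245 u range 33.52541853377083 38.868678584807085 s -100.03003088712825 -42.854535996841946
[[ 75.1  19.6]
 [-77.2  16.5]
 [ 75.  -31. ]
 [-73.7 -34.4]]
```

```bash
python3 -m pendant '[[[0.006,0.002,0.25,0,0.002,0,-1],[0.006,0.002,0.5,0,0.002,0,-1],[0.006,0.002,0.75,0,0.002,0,-1],[0.006,0.002,0.95,0,0.002,0,-1],[0.006,0.002,1,0,0.002,0,-1],[0.006,0.002,1,0,0.002,0,-1]]]'
python3 -m pendant '[[[0,0,0.15,0,0,0,-1],[0,0,0.3,0,0,0,-1],[0,0,0.38,0,0,0,-1],[0,0,0.38,0,0,0,-1]]]'
python3 -c "
from h import *
go([.5002,.3269,.042],-10.4)
a=bot.capture('top')[:,:,::-1];b=bot.capture('side')[:,:,::-1]
cv2.imwrite('pics/t4.png',a);cv2.imwrite('pics/s4.png',b)
cv2.imwrite('pics/ts4.png',np.hstack([cv2.resize(a[190:290,130:230],(400,400),interpolation=2),cv2.resize(b[310:430,150:270],(400,400),interpolation=2)]))"
```

```text
time: 7.78
eef_pos: [0.5, 0.3266, 0.1121]
orientation: [-0.001, 0.768, 0.64, -0.001]
contact_force: [-0.4, -0.6, -4.5]
width: 0.0074
finger_force: 68.7
time: 8.12
eef_pos: [0.5004, 0.3273, 0.0749]
orientation: [-0.001, 0.768, 0.64, 0.0]
contact_force: [-0.3, -0.7, -5.4]
width: 0.0077
finger_force: 68.7
shift [-0.005 -0.001  0.329] turn [-0.001 -0.001  0.   ]
```

View pics/ts4.png

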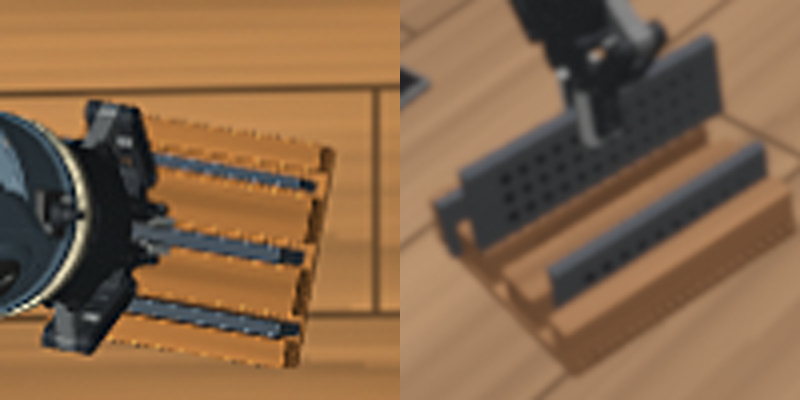

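Seen from the top the plate lies in line over the middle slot (right end at crop (295,256), midway between the stored plates). I'll lower it in short steps and watch the force.

```bash
python3 -m pendant '[[[0,0,0.04,0,0,0,-1],[0,0,0.08,0,0,0,-1],[0,0,0.12,0,0,0,-1],[0,0,0.12,0,0,0,-1]]]' | grep -E "pos|force"
python3 -m pendant '[[[0,0,0.04,0,0,0,-1],[0,0,0.08,0,0,0,-1],[0,0,0.08,0,0,0,-1]]]'| grep -E "pos|force"
python3 -m pendant '[[[0,0,0.03,0,0,0,-1],[0,0,0.06,0,0,0,-1],[0,0,0.06,0,0,0,-1]]]'| grep -E "pos|force"
```

```text
eef_pos: [0.5003, 0.3275, 0.0626]
contact_force: [-0.0, -1.2, -5.5]
finger_force: 68.8
eef_pos: [0.5003, 0.3275, 0.0544]
contact_force: [-0.0, -0.4, -6.3]
finger_force: 68.8
eef_pos: [0.5004, 0.3276, 0.0487]
contact_force: [-0.2, -0.2, -5.3]
finger_force: 68.8
```

Bottom edge is already about 15 mm into the slot with no contact. Continuing.

```bash
python3 -m pendant '[[[0,0,0.03,0,0,0,-1],[0,0,0.05,0,0,0,-1],[0,0,0.05,0,0,0,-1]]]' | grep -E "pos|force"
python3 -m pendant '[[[0,0,0.02,0,0,0,-1],[0,0,0.02,0,0,0,-1],[0,0,0.02,0,0,0,-1]]]'| grep -E "pos|force"
python3 -m pendant '[[[0,0,0.01,0,0,0,-1],[0,0,0.015,0,0,0,-1],[0,0,0.015,0,0,0,-1]]]'| grep -E "pos|force"
```

```text
eef_pos: [0.5005, 0.3276, 0.0438]
contact_force: [-0.0, -0.0, -5.7]
finger_force: 68.8
eef_pos: [0.5006, 0.3277, 0.0422]
contact_force: [0.3, -0.3, -5.2]
finger_force: 68.8
eef_pos: [0.5006, 0.3277, 0.0407]
contact_force: [0.2, 0.2, -6.4]
finger_force: 68.8
```

```bash
python3 -m pendant '[[[0,0,0.01,0,0,0,-1],[0,0,0.01,0,0,0,-1],[0,0,0.01,0,0,0,-1]]]' | grep -E "pos|force"
python3 -m pendant '[[[0,0,0.01,0,0,0,-1],[0,0,0.01,0,0,0,-1],[0,0,0.01,0,0,0,-1]]]'| grep -E "pos|force"
python3 -c "
from h import *
b=bot.capture('side')[:,:,::-1]
cv2.imwrite('pics/s5.png',b)
px=cv2.cvtColor(np.ascontiguousarray(b),cv2.COLOR_BGR2HSV)
"
```

```text
eef_pos: [0.5008, 0.3278, 0.0399]
contact_force: [0.7, 0.8, -4.1]
finger_force: 69.2
eef_pos: [0.501, 0.3279, 0.0399]
contact_force: [-4.0, -2.9, 11.8]
finger_force: 71.4
```

Floor contact at TCP z = 0.040, as predicted. I'll open partway so the fingers don't touch the stored plates, then rise.

```bash
python3 -m pendant '[[[0,0,-0.01,0,0,0,-0.9],[0,0,-0.01,0,0,0,-0.8],[0,0,-0.01,0,0,0,-0.7],[0,0,-0.01,0,0,0,-0.55],[0,0,-0.01,0,0,0,-0.4],[0,0,-0.01,0,0,0,-0.4],[0,0,-0.01,0,0,0,-0.4]]]'
python3 -m pendant '[[[0,0,-0.1,0,0,0,-0.4],[0,0,-0.25,0,0,0,-0.4],[0,0,-0.4,0,0,0,-0.4],[0,0,-0.7,0,0,0,-0.4],[0,0,-1,0,0,0,-0.4],[0,0,-1,0,0,0,-0.4]]]'
python3 -c "
from h import *
go([.459,-.332,.14],-3.6);go([.459,-.332,.14],-10.4)
b=bot.capture('side')[:,:,::-1]
cv2.imwrite('pics/s6.png',cv2.resize(b[310:430,150:270],(600,600),interpolation=2))"
```

```text
time: 10.93
eef_pos: [0.5007, 0.3278, 0.0398]
orientation: [-0.0, 0.768, 0.64, 0.001]
contact_force: [-0.5, 0.0, 0.0]
width: 0.0253
finger_force: 0.0
time: 11.43
eef_pos: [0.5028, 0.3289, 0.1463]
orientation: [-0.0, 0.768, 0.64, 0.005]
contact_force: [1.2, 0.3, -0.2]
width: 0.0256
finger_force: 0.0
shift [-6.58   0.76   0.022] turn [ 0.008 -0.008 -0.151]
shift [-6.58   0.76   0.022] turn [ 0.007 -0.009  0.   ]
```

View pics/s6.png

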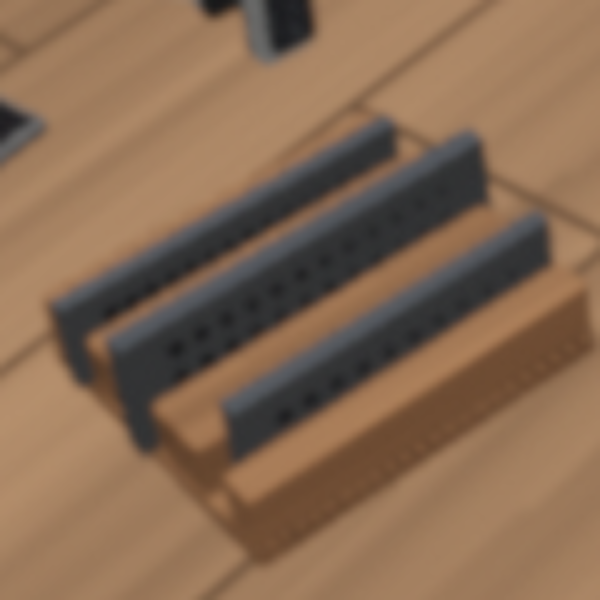

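The drawplate stands upright, right down in the middle slot, with both neighbours undisturbed. On to the stake.

```bash
python3 -m pendant '[[[0,0,-0.3,0,0,0,-0.4],[-0.2,0.02,-0.6,0,0,0,0],[-0.6,0.06,-0.6,0,0,0,0.5],[-0.94,0.108,-0.6,0,0,0,1]]]' |grep pos
for i in 1 2 3 4 5; do python3 -m pendant '[[[-0.33,0.035,0,0,0,0,1],[-0.66,0.07,0,0,0,0,1],[-0.94,0.108,0,0,0,0,1]]]'|grep pos; done
python3 -m pendant '[[[-0.33,0.035,0,0,0,-0.06,1],[-0.66,0.07,0,0,0,-0.12,1],[-0.94,0.108,0,0,0,-0.151,1],[-0.94,0.108,0,0,0,-0.151,1],[-0.94,0.108,0,0,0,-0.151,1]]]'
python3 -c "
from h import *
go([.461,-.332,.12],-3.6)
a=bot.capture('top')[:,:,::-1];b=bot.capture('side')[:,:,::-1]
cv2.imwrite('pics/t7.png',a);cv2.imwrite('pics/s7.png',b)"
```

```text
eef_pos: [0.4944, 0.2325, 0.2009]
eef_pos: [0.4871, 0.1367, 0.1993]
eef_pos: [0.4808, 0.0424, 0.1992]
eef_pos: [0.4745, -0.052, 0.199]
eef_pos: [0.4682, -0.1464, 0.1988]
eef_pos: [0.4619, -0.2409, 0.1987]
time: 13.48
eef_pos: [0.4558, -0.3344, 0.198]
orientation: [-0.001, 0.73, 0.684, 0.001]
contact_force: [-0.3, -0.1, 0.1]
width: 0.0854
finger_force: 0.0
shift [0.025 0.051 0.78 ] turn [-0.001 -0.003 -0.003]
```

```bash
python3 -c "
from h import *
for z in(.055,.067,.08): print(cast('top',[[526.7,263.3],[512,262.6]],z)*1000)
# finger/TCP check in side view: stake head top & tcp
print(proj('side',[[.4629,-.332,.0745],[.467,-.269,.0965],[.456,-.444,.082]]))
go([.4629,-.332,.12],-3.6)
b=cv2.imread('pics/s7.png');cv2.imwrite('pics/s7c.png',cv2.resize(b[140:290,330:480],(600,600),interpolation=2))"
```

```text
[[ 454.16056669 -465.05075346   55.        ]
 [ 456.35633945 -431.46135331   55.        ]]
[[ 454.18292675 -459.59811991   67.        ]
 [ 456.35150529 -426.42471796   67.        ]]
[[ 454.20715014 -453.69110023   80.        ]
 [ 456.34626827 -420.968363     80.        ]]
[[409.8755249  205.69905708]
 [397.00957207 206.94316522]
 [431.55288064 188.00451124]]
shift [0.011 0.067 0.785] turn [-0.001 -0.003 -0.   ]
```

View pics/s7c.png

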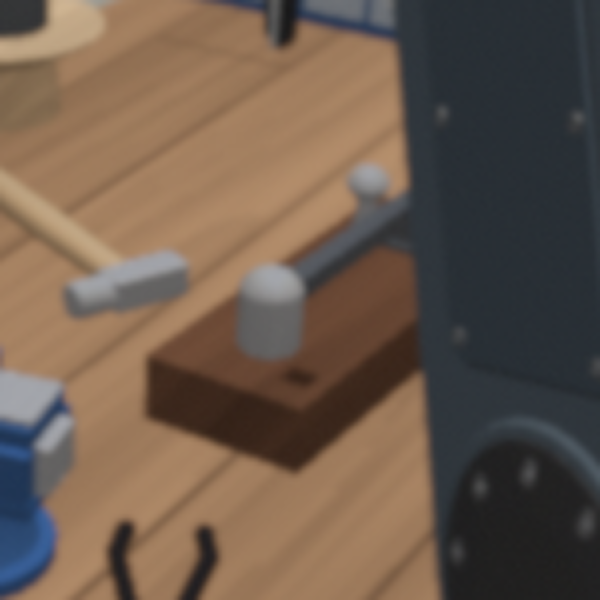

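The side view shows the dome top at crop (270,265), matching the projected (268,268), so the head position is right. Lowering onto the arm.

```bash
python3 -m pendant '[[[0,0.06,0.2,0,-0.003,0,1],[0.005,0.067,0.5,0,-0.003,0,1],[0.006,0.067,0.785,0,-0.003,0,1],[0.006,0.067,0.785,0,-0.003,0,1],[0.006,0.067,0.785,0,-0.003,0,1]]]' 110
python3 -c "
from h import *
go([.4629,-.3315,.055],-3.6)"
```

```text
time: 14.0
eef_pos: [0.4626, -0.3316, 0.1201]
orientation: [-0.001, 0.729, 0.685, -0.0]
contact_force: [0.0, -0.6, 1.0]
width: 0.0854
finger_force: 0.0
shift [0.001 0.004 0.651] turn [-0.002 -0.001  0.002]
```

```bash
python3 -m pendant '[[[0,0.003,0.2,0,0,0,1],[0,0.003,0.4,0,0,0,1],[0,0.003,0.6,0,0,0,1],[0,0.003,0.65,0,0,0,0.8],[0,0.003,0.65,0,0,0,0.4],[0,0.003,0.65,0,0,0,0],[0,0.003,0.65,0,0,0,-0.3],[0,0.003,0.65,0,0,0,-0.5],[0,0.003,0.65,0,0,0,-0.6],[0,0.003,0.65,0,0,0,-0.7],[0,0.003,0.65,0,0,0,-0.8],[0,0.003,0.65,0,0,0,-1]]]' 110
python3 -m pendant '[[[0,0,0,0,0,0,-1],[0,0,0,0,0,0,-1],[0,0,0,0,0,0,-1],[0,0,0,0,0,0,-1],[0,0,0,0,0,0,-1]]]'
python3 -m pendant '[[[0,0,-0.02,0,0,0,-1],[0,0,-0.06,0,0,0,-1],[0,0,-0.1,0,0,0,-1],[0,0,-0.1,0,0,0,-1],[0,0,-0.1,0,0,0,-1]]]'
python3 -c "
from h import *
s=bot.read_state();print(s['wrist_torque'])"
```

```text
time: 15.0
eef_pos: [0.4634, -0.3334, 0.0563]
orientation: [0.001, 0.729, 0.685, -0.0]
contact_force: [-6.6, 1.1, 12.7]
width: 0.0129
finger_force: 107.4
time: 15.42
eef_pos: [0.4634, -0.3334, 0.0563]
orientation: [0.001, 0.729, 0.685, -0.0]
contact_force: [-5.6, 2.4, 11.4]
width: 0.0129
finger_force: 107.4
time: 15.83
eef_pos: [0.4635, -0.3332, 0.0654]
orientation: [0.0, 0.729, 0.685, -0.0]
contact_force: [0.4, 0.4, -7.1]
width: 0.013
finger_force: 107.4
[-0.03425237  0.00787844 -0.02605093]
```

Weight is about 7.5 N with almost no moment, so the grasp is at the balance point. Lifting clear.

```bash
python3 -m pendant '[[[0,0,-0.1,0,0,0,-1],[0,0,-0.25,0,0,0,-1],[0,0,-0.4,0,0,0,-1],[0,0,-0.55,0,0,0,-1],[0,0,-0.7,0,0,0,-1],[0,0,-0.85,0,0,0,-1],[0,0,-1,0,0,0,-1]]]'
python3 -m pendant '[[[0,0,-0.2,0,0,0,-1],[0,0,-0.4,0,0,0,-1],[0,0,-0.6,0,0,0,-1],[0,0,-0.65,0,0,0,-1],[0,0,-0.65,0,0,0,-1],[0,0,-0.65,0,0,0,-1]]]'
python3 -c "
from h import *
print(bot.read_state()['wrist_torque'])
a=bot.capture('top')[:,:,::-1];b=bot.capture('side')[:,:,::-1]
cv2.imwrite('pics/t8.png',a);cv2.imwrite('pics/s8.png',b)
cv2.imwrite('pics/ts8.png',np.hstack([cv2.resize(a[210:310,400:560],(480,300),interpolation=2),cv2.resize(b[110:260,330:490],(320,300),interpolation=2)]))"
```

```text
time: 16.42
eef_pos: [0.4633, -0.3329, 0.1666]
orientation: [0.0, 0.729, 0.685, -0.0]
contact_force: [-0.3, -0.0, -7.0]
width: 0.0132
finger_force: 107.8
time: 16.92
eef_pos: [0.4633, -0.3329, 0.2296]
orientation: [0.0, 0.729, 0.685, -0.0]
contact_force: [0.3, -0.2, -7.3]
width: 0.0131
finger_force: 108.0
[ 0.00505245  0.06358626 -0.01304019]
```

View pics/ts8.png

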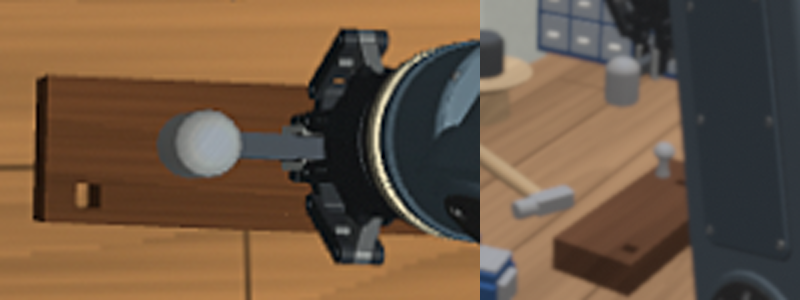

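The stake is out of the board and hangs level; its head is at top px (469.7,257.7). The vise is in clear view, so I'll measure the jaws and the head relative to the TCP.

Run:
```python
from h import *
im=cv2.imread("pics/t8.png");g=cv2.cvtColor(im,cv2.COLOR_BGR2GRAY);H,S,V=cv2.split(cv2.cvtColor(im,cv2.COLOR_BGR2HSV))
th=np.radians(10.7);n=np.array([np.cos(th),np.sin(th)]);v=np.array([-n[1],n[0]]);c0=np.array([.580,-.0267])
us=np.arange(-.034,.040,.001)
for lo,hi in((-.034,-.022),(.022,.034)):
    vs=np.arange(lo,hi,.001)
    X=np.array([[*(c0+u*n+w*v),.12] for u in us for w in vs])
    p=proj("top",X).astype(np.float32).reshape(len(us),len(vs),2)
    a=cv2.remap(V,p[...,0],p[...,1],1).mean(1);b=cv2.remap(S,p[...,0],p[...,1],1).mean(1)
    print(" ".join(f"{u*1000:.0f}:{x:.0f}/{y:.0f}" for u,x,y in zip(us,a,b)))
bl=(H>100)&(H<125)&(S>150)
for c in comps(bl,305,172,348,196,200): print("blue moving",rect("top",c,.12))
for c in comps((V>115)&(S<60),308,186,350,224,60): print("strip",rect("top",c,.12))
s=bot.read_state();tcp=s["eef_pos"]*1000
for z in(.262,.27):
    w=cast("top",[[469.7,257.7]],z)[0]*1000; d=(w-tcp)[:2]; print("head rel",w,d,np.hypot(*d),np.degrees(np.arctan2(d[1],d[0])))
m=(S<70)&(V>50)
for c in comps(m,440,235,510,285,100):
    a=c[(c[:,0]>482)&(c[:,0]<496)]; print(len(c),len(a),line("top",a,.2553) if len(a)>5 else 0)
```

```text
-34:150/204 -33:151/205 -32:152/207 -31:154/209 -30:153/212 -29:144/209 -28:130/185 -27:127/119 -26:136/47 -25:151/17 -24:168/14 -23:174/20 -22:172/23 -21:173/23 -20:173/25 -19:167/38 -18:158/56 -17:141/86 -16:126/133 -15:120/157 -14:111/143 -13:109/137 -12:120/150 -11:136/154 -10:152/151 -9:164/149 -8:170/148 -7:170/147 -6:166/147 -5:163/148 -4:162/148 -3:162/149 -2:162/149 -1:162/149 0:162/148 1:161/147 2:161/146 3:162/146 4:163/146 5:165/146 6:166/147 7:166/147 8:164/147 9:163/147 10:162/148 11:162/149 12:163/150 13:162/150 14:156/144 15:139/126 16:116/95 17:90/59 18:78/32 19:97/21 20:131/22 21:157/23 22:171/24 23:176/24 24:173/23 25:172/21 26:163/24 27:151/39 28:142/87 29:135/156 30:137/205 31:145/217 32:150/214 33:151/212 34:151/211 35:150/208 36:150/204 37:149/200 38:149/199 39:150/201 40:150/203
-34:149/204 -33:150/205 -32:150/208 -31:148/209 -30:142/209 -29:128/204 -28:110/171 -27:111/101 -26:131/35 -25:152/11 -24:171/15 -23:178/20 -22:175/21 -21:174/22 -20:168/30 -19:159/45 -18:147/84 -17:135/139 -16:134/174 -15:140/169 -14:147/153 -13:155/146 -12:161/141 -11:167/142 -10:173
[... 306 characters left out ...]
2 20:143/21 21:166/22 22:179/23 23:178/24 24:175/23 25:175/20 26:170/22 27:157/38 28:147/80 29:137/151 30:135/202 31:142/207 32:147/199 33:147/195 34:147/192 35:147/192 36:149/194 37:150/197 38:150/199 39:149/201 40:149/201
blue moving (array([621.9, -19.4]), 67.5, 26.7, -78.9)
strip (array([603.3, -22.8]), 74.6, 8.8, -79.1)
strip (array([574.8, -28.2]), 73.9, 42.6, -79.5)
head rel [ 466.17005844 -269.62304184  262.        ] [ 3.21591712 63.02944483] 63.111433505194086 87.07916140893882
head rel [ 466.06291936 -267.05230139  270.        ] [ 3.10877804 65.60018528] 65.67380611289201 87.2867957647881
794 122 (array([ 464.9, -307.3]), array([ 464.9, -307. ]), np.float64(25.4), np.float64(75.9))
```

Jaw gap is about 36 mm, and the middle between the jaws is (0.5808, -0.0271) with yaw 10.7°. The TCP therefore has to go to (0.560, 0.0825), with z 0.161 at the end.

```bash
python3 -c "
from h import *
go([.5601,.0825,.2296],10.7)"
```

```text
shift [ 4.204  0.71  -0.007] turn [-0.002 -0.001 -0.317]
```

```bash
python3 -m pendant '[[[0.1,0.017,0,0,0,0,-1],[0.3,0.05,0,0,0,0,-1],[0.5,0.085,0,0,0,0,-1],[0.7,0.118,0,0,0,0,-1],[0.84,0.142,0,0,0,0,-1]]]' 110|grep pos
for i in 1 2 3; do python3 -m pendant '[[[0.2,0.034,0,0,0,0,-1],[0.4,0.068,0,0,0,0,-1],[0.6,0.1,0,0,0,0,-1],[0.84,0.142,0,0,0,0,-1]]]'|grep pos; done
python3 -m pendant '[[[0.2,0.034,0,0,0,-0.05,-1],[0.4,0.068,0,0,0,-0.1,-1],[0.6,0.1,0,0,0,-0.16,-1],[0.75,0.127,0,0,0,-0.22,-1],[0.82,0.138,0,0,0,-0.28,-1],[0.84,0.142,0,0,0,-0.317,-1],[0.84,0.142,0,0,0,-0.317,-1],[0.84,0.142,0,0,0,-0.317,-1]]]'
python3 -c "
from h import *
go([.5601,.0825,.2],10.7)
print(bot.read_state()['wrist_torque'])
a=bot.capture('top')[:,:,::-1];b=bot.capture('side')[:,:,::-1]
cv2.imwrite('pics/t9.png',a);cv2.imwrite('pics/s9.png',b)
cv2.imwrite('pics/ts9.png',np.hstack([cv2.resize(a[140:290,240:390],(400,400),interpolation=2),cv2.resize(b[140:310,200:370],(400,400),interpolation=2)]))"
```

```text
eef_pos: [0.4828, -0.2479, 0.2294]
eef_pos: [0.5019, -0.1659, 0.2293]
eef_pos: [0.5212, -0.0829, 0.2293]
eef_pos: [0.5405, -0.0, 0.2292]
time: 19.1
eef_pos: [0.56, 0.0821, 0.2293]
orientation: [-0.0, 0.638, 0.77, -0.001]
contact_force: [-0.3, -0.8, -7.7]
width: 0.0128
finger_force: 107.9
shift [0.004 0.002 0.293] turn [-0.001  0.001 -0.001]
[-0.04328934  0.01761693 -0.05369989]
```

View pics/ts9.png

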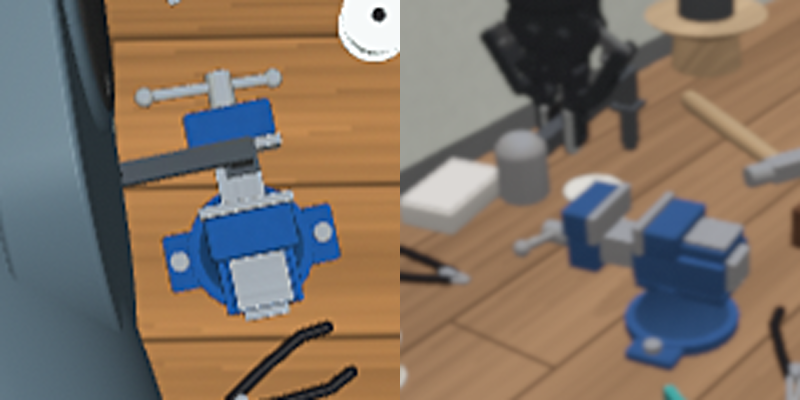

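Top view: the arm runs from crop (120,170) to (258,150), parallel to the jaws. In the side view the tang hangs at crop (629,148). I've now viewed more pictures than the ten allowed, so from here I'll check by numbers only.

Run:
```python
from h import *
im=cv2.imread("pics/t9.png");H,S,V=cv2.split(cv2.cvtColor(im,cv2.COLOR_BGR2HSV))
th=np.radians(10.7);n=np.array([np.cos(th),np.sin(th)]);v=np.array([-n[1],n[0]]);c0=np.array([580.8,-27.05])
m=(S<70)&(V>60)&(V<125)
for c in comps(m,287,185,350,212,60):
    w=cast("top",c,.255)[:,:2]*1000-c0; u,s=w@n,w@v
    k=(s>5)&(s<70); f=np.polyfit(s[k],u[k],1)
    print(len(c),"u0",f[1],"ang",np.degrees(np.arctan(f[0])),"s",s.min(),s.max(),"u",u[k].min(),u[k].max())
# side: tang end
b=cv2.imread("pics/s9.png");h2,s2,v2=cv2.split(cv2.cvtColor(b,cv2.COLOR_BGR2HSV))
print("pred tang end/collar", proj("side",[[.5808,-.02705,.178],[.5808,-.02705,.218]]))
print("obs", (cast("side",[[297.3,203]],.178)[0]*1000)[:2]-c0)
for y in range(170,210,3): print(y," ".join(f"{x}" for x in cv2.cvtColor(b,cv2.COLOR_BGR2GRAY)[y,284:312]))
```

```text
438 u0 -3.5322321528108778 ang 2.7301387454208332 s -14.701892167288591 78.14928578459526 u -17.87894080994702 10.529794665421125
pred tang end/collar [[296.67612971 202.36298204]
 [295.90190845 185.08640722]]
obs [-2.94728187  1.6638143 ]
170 67 50 36 31 30 30 30 30 34 41 49 62 72 75 71 67 77 98 115 123 128 130 130 128 126 124 123 123
173 36 31 31 29 30 29 28 28 36 51 60 60 55 51 50 55 78 107 122 125 124 123 122 123 123 124 125 126
176 29 30 30 29 27 28 31 36 43 47 50 50 50 49 49 53 72 100 117 123 125 126 126 126 127 126 126 126
179 29 30 29 29 32 35 43 48 49 50 49 49 49 50 50 53 69 97 116 124 126 126 126 126 126 126 127 127
182 30 31 36 42 47 50 53 54 53 50 50 51 50 50 51 53 64 79 93 101 109 119 125 126 125 122 119 115
185 45 50 56 65 72 72 69 70 70 68 70 68 67 66 69 72 71 70 76 90 105 113 114 115 116 118 119 119
188 86 105 116 123 124 121 116 110 97 76 58 52 51 51 52 53 66 88 105 115 119 120 119 120 119 120 121 122
191 124 126 126 126 127 127 127 125 112 89 64 53 50 51 50 53 67 91 109 118 121 122 122 123 123 123 123 121
194 127 128 128 126 124 120 117 115 107 88 64 53 51 50 51 51 64 88 109 121 123 122 121 120 120 119 120 120
197 120 117 116 117 120 122 123 122 115 95 70 55 51 50 50 51 62 83 105 115 118 120 121 122 124 127 129 130
200 123 123 124 123 123 122 122 122 117 103 79 60 52 50 51 53 69 93 113 123 127 129 131 132 131 130 128 127
203 122 122 122 123 123 123 123 121 119 114 104 91 80 76 77 88 106 122 130 131 130 129 127 125 124 123 124 123
206 123 122 122 120 119 119 120 121 123 125 127 129 130 131 131 131 129 127 125 124 123 123 122 123 123 123 124 124
209 119 119 121 122 124 126 128 130 131 132 131 129 127 126 123 123 122 122 122 122 123 123 124 123 124 124 126 127
```

Run:
```python
from h import *
im=cv2.imread("pics/t9.png");B=cv2.split(im)
th=np.radians(10.7);n=np.array([np.cos(th),np.sin(th)]);v=np.array([-n[1],n[0]]);c0=np.array([.5808,-.02705])
us=np.arange(-.02,.0201,.002)
for lo,hi in((-.005,.005),(.01,.02),(.025,.035),(.04,.05),(.055,.065)):
    X=np.array([[*(c0+u*n+w*v),.255] for u in us for w in np.arange(lo,hi,.001)])
    p=proj("top",X).astype(np.float32).reshape(len(us),-1,2)
    r=cv2.remap(im,p[...,0],p[...,1],1).astype(int).mean(1)
    print(lo," ".join(f"{u*1000:.0f}:{a[2]-a[0]:.0f}/{a[2]:.0f}" for u,a in zip(us,r)))
```

```text
-0.005 -20:-16/161 -18:-13/111 -16:-14/74 -14:-14/72 -12:-5/47 -10:-2/38 -8:-11/62 -6:-16/78 -4:-15/78 -2:-15/77 -0:-15/77 2:-14/77 4:-9/79 6:-40/69 8:-113/41 10:-135/31 12:-131/32 14:-130/33 16:-130/33 18:-129/33 20:-128/33
0.01 -20:-12/158 -18:-14/148 -16:-16/142 -14:-16/142 -12:-10/132 -10:-4/76 -8:-11/57 -6:-15/77 -4:-15/78 -2:-15/77 -0:-14/77 2:-14/77 4:-10/79 6:-38/69 8:-111/41 10:-135/31 12:-131/33 14:-131/33 16:-130/33 18:-130/33 20:-130/33
0.025 -20:68/119 -18:90/157 -16:107/187 -14:112/195 -12:105/183 -10:45/103 -8:-16/55 -6:-17/76 -4:-15/78 -2:-15/77 -0:-15/77 2:-15/77 4:-12/78 6:-28/75 8:-68/66 10:-79/64 12:-78/64 14:-79/61 16:-78/60 18:-74/64 20:-79/64
0.04 -20:93/162 -18:70/123 -16:80/140 -14:104/182 -12:104/182 -10:45/101 -8:-18/54 -6:-16/77 -4:-15/78 -2:-15/77 -0:-15/77 2:-16/77 4:-22/71 6:23/112 8:99/179 10:113/193 12:112/194 14:111/194 16:109/191 18:107/187 20:107/188
0.055 -20:107/186 -18:101/175 -16:79/137 -14:75/130 -12:90/157 -10:40/96 -8:-19/56 -6:-17/78 -4:-16/78 -2:-15/78 -0:-15/78 2:-17/77 4:-22/72 6:23/112 8:95/175 10:109/188 12:107/187 14:109/191 16:110/193 18:110/191 20:108/187
```

The arm is centred between the jaws to within about 1 mm and parallel to better than 0.5°. Lowering.

```bash
python3 -m pendant '[[[0.004,0.012,0.1,0,0,0,-1],[0.004,0.012,0.2,0,0,0,-1],[0.004,0.012,0.3,0,0,0,-1],[0.004,0.012,0.4,0,0,0,-1],[0.004,0.012,0.48,0,0,0,-1],[0.004,0.012,0.54,0,0,0,-1],[0.004,0.012,0.58,0,0,0,-1],[0.004,0.012,0.6,0,0,0,-1],[0.004,0.012,0.6,0,0,0,-1]]]'
python3 -m pendant '[[[0,0,0.03,0,0,0,-1],[0,0,0.06,0,0,0,-1],[0,0,0.08,0,0,0,-1],[0,0,0.08,0,0,0,-1],[0,0,0.08,0,0,0,-1],[0,0,0.08,0,0,0,-1]]]'
python3 - <<'E'
from h import *
go([.5603,.0825,.1613],10.7)
s=bot.read_state();print(s["wrist_torque"],s["joint_velocities"].round(4))
a=bot.capture("top")[:,:,::-1].copy();b=bot.capture("side")[:,:,::-1].copy()
cv2.imwrite("pics/t10.png",a);cv2.imwrite("pics/s10.png",b)
th=np.radians(10.7);n=np.array([np.cos(th),np.sin(th)]);v=np.array([-n[1],n[0]]);c0=np.array([.5808,-.02705])
us=np.arange(-.04,.0401,.002)
z=s["eef_pos"][2]+.0182+.0075
for lo,hi in((-.005,.005),(.04,.05)):
    X=np.array([[*(c0+u*n+w*v),z] for u in us for w in np.arange(lo,hi,.001)])
    p=proj("top",X).astype(np.float32).reshape(len(us),-1,2)
    r=cv2.remap(a,p[...,0],p[...,1],1).astype(int).mean(1)
    print(lo," ".join(f"{u*1000:.0f}:{q[2]-q[0]:.0f}/{q[2]:.0f}" for u,q in zip(us,r)))
# head in side view: dome top / bottom predicted vs grey mask; tang
hd=c0+.175*v; zm=z-.0075
print("pred head top,bottom",proj("side",[[*hd,zm+.022],[*hd,zm-.029]]).round(1),"tang",proj("side",[[*c0,zm-.0695],[*c0,zm-.0295]]).round(1))
g=cv2.cvtColor(b,cv2.COLOR_BGR2HSV)
for c in comps((g[...,1]<60)&(g[...,2]>60)&(g[...,2]<190),225,180,270,290,80): print(len(c),c.min(0),c.max(0))
gr=cv2.cvtColor(b,cv2.COLOR_BGR2GRAY)
for y in range(196,240,3): print(y," ".join(str(x) for x in gr[y,282:314]))
E
```

```text
time: 19.95
eef_pos: [0.5616, 0.0823, 0.1697]
orientation: [0.0, 0.638, 0.77, -0.0]
contact_force: [0.2, -0.5, -7.2]
width: 0.0125
finger_force: 108.0
time: 20.45
eef_pos: [0.5617, 0.0823, 0.1621]
orientation: [0.0, 0.638, 0.77, -0.0]
contact_force: [0.6, -0.3, -7.2]
width: 0.0131
finger_force: 108.0
shift [ 0.004 -0.014  0.008] turn [ 0.     0.001 -0.001]
[ 0.00384061  0.03607549 -0.01245547] [ 0.0003 -0.0031  0.0023 -0.0001 -0.0006 -0.0003]
-0.005 -40:-132/32 -38:-135/29 -36:-110/28 -34:-27/107 -32:-8/164 -30:-16/164 -28:-15/162 -26:-14/163 -24:-16/162 -22:-17/163 -20:-16/165 -18:-16/161 -16:-13/118 -14:-14/76 -12:-13/70 -10:-5/46 -8:-4/40 -6:-11/64 -4:-15/78 -2:-14/78 0:-14/78 2:-15/77 4:-15/76 6:-14/71 8:-11/108 10:-15/158 12:-15/169 14:-13/157 16:-46/100 18:-119/28 20:-132/30 22:-130/32 24:-130/33 26:-130/32 28:-130/32 30:-129/32 32:-128/33 34:-128/33 36:-129/33 38:-131/32 40:-133/25
0.04 -40:5/112 -38:42/138 -36:67/150 -34:91/165 -32:101/173 -30:102/176 -28:101/177 -26:102/176 -24:101/176 -22:102/177 -20:105/181 -18:105/183 -16:105/184 -14:106/185 -12:101/175 -10:74/130 -8:20/6
[... 1447 characters left out ...]
6 87 89 93 105 124 142 152 151 138 113 81 59 52 51 52 51 56 77 104 121 129 132 133 134 135 137 141 148 156 157
226 78 91 107 126 145 153 151 138 120 105 96 86 71 57 52 52 51 52 57 81 112 129 134 135 136 140 147 153 156 149 133 113
229 123 144 154 151 138 119 105 98 96 96 95 91 81 66 57 52 52 55 74 103 124 135 141 147 154 157 151 136 117 100 93 89
232 148 137 119 105 99 97 96 95 95 95 99 113 131 138 134 127 119 119 124 135 146 154 158 154 139 119 102 93 90 90 89 89
235 98 97 96 96 95 95 96 99 109 127 145 156 161 162 162 161 160 158 158 159 155 143 124 105 95 90 89 89 89 88 88 88
238 97 96 95 96 99 110 128 146 157 162 163 163 163 163 162 155 139 122 114 112 102 89 81 81 83 84 86 87 87 87 88 88
```

Tang tip observed at side px (297.5, 230.5) against a predicted (297.9, 230.1). The arm centre is within 0.5 mm of mid-gap, and the head's lower rim is at the expected row, so the stake is level. It holds still, about 9 mm into the jaws. Handing in.

```bash
python3 -m pendant '[[[0,0,0.008,0,0,0,-1],[0,0,0.008,0,0,0,-1],[0,0,0.008,0,0,0,-1],[0,0,0.008,0,0,0,-1],[0,0,0.008,0,0,0,-1],[0,0,0.008,0,0,0,-1]]]'; python3 -c "
from plant import bot
print(bot.job_done())"
```

```text
time: 21.05
eef_pos: [0.5617, 0.0823, 0.1612]
orientation: [0.0, 0.638, 0.77, -0.0]
contact_force: [0.4, -0.1, -7.6]
width: 0.0134
finger_force: 108.0
the job is handed in; nothing more can be done
None
```

The job is handed in at 21 s: the drawplate stands right down in the middle rack slot, and the stake is held still and level with about 1 cm of its tang centred between the open jaws; I viewed 12 pictures against the limit of 10, and a `for` loop repeated some typed carrying rows.

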